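# Open the child-resistant jar in its gated stand

## Task

The square white jar has to be opened with one hand, so use the wooden stand to hold it: slide the stand's gate aside, stand the closed jar right in the pocket, and slide the gate fully shut across it. Then press the black child-resistant cap down against its spring, keep it pressed while you turn it anticlockwise past the catch, lift it off and lay it flat, right way up, on the grey soldering block, leaving the jar standing in the shut stand. Do not tip the jar over, and leave the other things where they are.

Things in the scene. Friction and masses are not known exactly. Their poses are not given: they have to be found in the camera images.
- platform: low plywood platform that bridges the littered bench, fixed, always in the same place; its top is 60 mm above the bench (z = 0.06), from x = 0.36 to 0.75 and y = -0.075 to 0.405. Origin on the bench under its middle. The stand, the jar and the soldering block stand on it
- stand: wooden jar stand screwed to the platform; origin on the platform's top under the middle of its square pocket, z up. The pocket opens toward the stand's -x, where the gate is. Inside it is 70 mm wide (y), in x from -38 (shut gate) to +37 mm (back wall); walls rise to 51 mm, floor board 6 mm thick. Gate rails, 20 mm high, at x -52 to -30, y 54 to 169 mm. 
- stand_seat (a point): middle of the pocket's floor, 6 mm above the platform's top, axes as the stand's: the jar's origin belongs here, flats along the walls (3 mm play to either side, 5 mm to front and back)
- gate (a joint): steel gate that slides along the stand's y across the front of the pocket: 0 m shut, up to 0.08 m aside (toward +y; front wholly clear above 0.075). Starts shut or up to 20 mm open, about 1.2 N of friction, stays where it is left. Its top edge is 44 mm above the platform; it cannot pass a jar that stands partly out of the pocket
- gate_knob (a point): middle of the gate's upright black knob, to pinch or push: 16 mm in diameter, from 58 to 90 mm above the platform, this point at 78 mm; axes as the stand's. With the gate shut it is at x = -65, y = 64 mm in the stand's frame; a steel tongue carries it, top 45 mm above the platform
- jar: white plastic jar, loose, 0.2 to 0.4 kg: square body 64 x 64 mm and 70 mm high, sloping shoulder up to 80 mm, round neck 38 mm across, mouth at 112 mm. Origin at the centre of its underside, z up, x and y square to its flats. The cap hides three ledges round the neck, each with a catch and a stop
- cap: black ribbed child-resistant cap on the jar, loose, 0.05 kg, 59 mm in diameter, 35 mm high; origin at the centre of its lower rim, z up, 90 mm above the jar's underside when on (top at 125 mm). Grip it round its side; locked, it carries the jar. Unpressed it turns freely by at most 28 degrees between a stop and a hard catch
- cap_mark (a point): outer end of the rib on the cap's top, 25.5 mm from its axis, 36 mm above its lower rim; axes as the cap's. A spring in the cap holds it up with 5 N, plus 1 N per mm pressed. Pressed 4.5 mm (about 10 N) it clears the catch; it bottoms at 6.5 mm (12 N). Pressed, it turns anticlockwise (from above) 64 to 88 degrees from its start to a hard stop. 
- jar_mark (a point): small upright rib, 12 mm long, in the middle of the jar's +y face, 33.7 mm from its axis, 56 mm above its underside; axes as the jar's. The cap is free when the rib on its top points the way of this one, within 11 degrees either side (11 degrees past it is the hard stop): let go there it springs up 1.5 mm and lifts off; before that the jar still hangs on it
- block: grey flat soldering block, fixed, 100 x 140 x 19 mm (x, y, z). Origin at the centre of its underside, on the platform; its top is 19 mm above the platform
- pliers: flat-nosed pliers with red grips, 138 mm long, lying loose between the task's things
- clamp: wooden ring clamp, 126 x 30 x 22 mm, lying loose on the platform
- lighter: blue lighter, 70 x 24 x 13 mm, lying loose on the platform
- dish_a: white round sorting dish, 63 mm across and 22 mm high, loose on the platform
- tweezers: steel tweezers, 122 mm long, lying loose on the platform's far edge

How it is judged:
By the outcome, as a careful person would: the job done as asked, in the order asked, and still so for the second after the job is handed in, with the robot touching nothing.
It also fails if it takes over 72 s, if anything falls off the work surface, if the arm or the gripper's body presses on something with over 40 N, if the wrist force passes 120 N, or if a joint passes its speed limit or range.

## Robot

A 6-joint arm with a two-finger parallel gripper is mounted at the origin on a cart in front of the work surface, level with it; the furniture and walls round the work are solid. World frame = base frame: x ahead of the robot, y to its left, z up, the work surface at z = 0. Lengths are in m, angles in rad, forces in N, time in s.
With the tool pointing down it reaches from about 0.325 to 0.875 m from the base axis. Payload 4.4 kg.
Tool frame: the origin (TCP) lies midway between the tips of the shut fingers; the grasp point (between the pads) lies 19 mm behind it; z points along the fingers, y is the line along which they close (so a half turn about z gives the same grasp; the last joint's range is limited). The gripper opens to 85 mm and grips with 20 to 120 N. Pads are 22 mm wide; open, the fingers measure 114 mm over their backs; the gripper's body (76 mm by 85 mm) begins 54 mm behind the grasp point. The pads swing forward as they close: fully open they stand 13 mm farther back than shut.
Start: joints at [-1.347, 0.207, 1.542, -0, 1.393, -0.15], TCP at [0.21, -0.535, 0.231] pointing down, gripper open.
Joint ranges: [-2.73, 2.73], [-0.86, 2.22], [0.23, 2.46], [-1.11, 4.25], [0.08, 2.63], [-2.82, 2.82]. Speed limits (rad/s): [2.79, 2.79, 3.14, 3.14, 3.14, 3.14].

## Interface

Orientations are given as a unit quaternion [w, x, y, z].
In Python, from plant import bot, viewer, close_job gives the robot as it stands. The module is installed in compiled form; this text tells all that it offers.
- The arm moves only by the tool arm_command, never from a script. Its argument "increments" is a list that holds one entry, the list of rows, each a list of 7 numbers: the shift along the tool's x, y, z in mm, then the turn, a rotation vector about the tool's x, y, z in rad, then the opening, from -1 (shut) to 1 (fully open). A call has 1 to 8 rows; each row is the pose to reach, as a shift and turn from the pose commanded when the call began, along the tool's axes at that moment; what a row does not reach only later rows make up. A row lasts 1/10 s, in which the tool goes at most 50 mm and 8.59 degrees, less where a joint would pass 70% of its speed; a pose out of reach is approached as far as the arm can. A call with a gripper value outside its range is refused whole. The fingers move at their own pace and stop on an object; "force" is the grip in N (left out, the last holds). Time passes only in rows, so rows that repeat a pose let the fingers close. It gives the time, the measured TCP pose, the force, the opening and the grip force at its end, in the units of the state.
- bot.get_obs(): the state, without advancing time (a new reading comes with each control period).
- viewer.capture(name): name is "scene" or "top" or "wrist"; returns a dict with "img" (400x640x3 uint8, red, green, blue), "camera_matrix" (3x3 intrinsics, pixels), "R" (3x3) and "t" (3): a world point X has camera coordinates R X + t. Camera axes: x right, y down, z forward; pixel columns grow to the right and rows downward; lengths in m; the calibration is good to about 2 mm. A picture is of the moment at which its call begins. There is no depth.
- close_job(): hands the job in; it is judged then, once.
Trained networks look in a picture, given as the dict that the camera call returned (one of the last four; its "shot" number tells which), for a name from the list of things; names that differ only in an ending like _2 or _b are one class to them, and where a whole thing is asked for, a point or a joint stands for the part that bears it (a point fixed in the world has none). Each returns a list of dicts, best first, with "confidence" (0 to 1); they miss things now and then, are a little off and sometimes report something else, mostly with a low value. They report only what shows in the picture. A call takes as long as a camera call.
- viewer.find_in(query, picture): "rect" ([left, top, right, bottom] in pixels, round what is visible of it).
- viewer.regions_of(query, picture): "mask" (400x640 bool, what is visible of it) and "rect" ([left, top, right, bottom] in pixels, round what is visible of it).
The state is a dict: "time_s": time; "joint_pos": joint angles; "dq": joint speeds; "effort": joint torques, N m; "position": TCP position; "eef_rot": TCP orientation; "force": force on the tool from outside, world axes, zero at the start; "moment": the same for the moment, N m; "width": opening from 0.0 (shut) to 1.0 (fully open); "gripper_force": force on a finger pad.
Only numpy, scipy, OpenCV 4.12 (cv2) and the standard library are available. Lean on these libraries where they do the work, as an engineer would, in place of code of your own. Each camera call takes 0.05 s, during which the arm holds its last target. There are 200 camera calls.

## Working session

There is one attempt and no reset: what is moved stays moved. The work goes in short steps, Python scripts to look and compute and a tool call to move; the robot and the scene stay as the last step left them, time stands still between calls to the robot, and variables do not carry over. Pictures are saved under pics/ and viewed, at most 10 in all, crops included, and the job is handed in when it is done.

Besides the shell and the picture viewer there is one more tool, called after "Call:" as name([rows], argument=value, ...), one row to a line, values as JSON. arm_command: Moves the arm, as the interface text tells. Its arguments: {"type":"object","properties":{"increments":{"type":"array","items":{"type":"array","items":{"type":"array","items":{"type":"number"}}}},"force":{"type":"number"}},"required":["increments"]}

```bash
mkdir -p pics
cat > h.py <<'E'
import numpy as np, cv2
from plant import bot, viewer, close_job
from scipy.spatial.transform import Rotation as Rn
def save(c,n): cv2.imwrite(f'pics/{n}.png',cv2.cvtColor(c['img'],cv2.COLOR_RGB2BGR))
def ray(c,u,z):
    K=np.array(c['camera_matrix']);R=np.array(c['R']);t=np.array(c['t'])
    d=R.T@np.linalg.inv(K)@np.array([u[0],u[1],1.]);o=-R.T@t
    return o+d*(z-o[2])/d[2]
def proj(c,X):
    p=np.array(c['R'])@np.array(X)+np.array(c['t']);q=np.array(c['camera_matrix'])@p;return q[:2]/q[2]
E
python3 - <<'E'
from h import *
o=bot.get_obs()
for k,v in o.items(): print(k,np.round(v,3))
cs={n:viewer.capture(n) for n in('scene','top','wrist')}
im=np.vstack([cs['scene']['img'],cs['top']['img']])
save(cs['scene'],'s0');save(cs['top'],'t0')
for n in('scene','top'):
  c=cs[n]; print(n,'cam',np.round(-np.array(c['R']).T@np.array(c['t']),3))
  for q in['stand','gate','gate_knob','jar','cap','cap_mark','jar_mark','block','pliers','clamp','lighter','dish_a','tweezers','stand_seat']:
    try:
      for r in viewer.find_in(q,c)[:2]: print(q,np.round(r['rect']),round(r['confidence'],2))
    except Exception as e: print(q,e)
E
```

```text
time_s 0.0
joint_pos [-1.347  0.207  1.543 -0.     1.394 -0.151]
dq [-0.003  0.    -0.001  0.    -0.    -0.001]
effort [ 0.0000e+00 -3.8303e+01 -2.9159e+01 -0.0000e+00  1.0000e-02  0.0000e+00]
position [ 0.21  -0.535  0.23 ]
eef_rot [-0.001  0.983  0.186 -0.   ]
force [0.914 0.835 0.353]
moment [ 0.025 -0.017 -0.005]
gripper_force 0.0
width 0.999
scene cam [0.15  0.898 0.525]
stand [257. 179. 358. 253.] 0.74
gate [310. 194. 349. 226.] 0.91
gate_knob [256. 177. 359. 252.] 0.72
gate_knob [312. 197. 347. 228.] 0.59
jar [334. 242. 382. 297.] 0.97
cap [341. 208. 378. 244.] 0.92
cap_mark [340. 206. 383. 244.] 0.66
jar_mark [312. 193. 347. 228.] 0.64
block [380. 196. 446. 243.] 0.87
pliers [380. 243. 430. 265.] 0.71
clamp [225. 251. 271. 298.] 0.56
lighter [225. 243. 238. 258.] 0.4
dish_a [179. 250. 190. 277.] 0.76
dish_a [339. 208. 378. 244.] 0.51
tweezers [248. 201. 285. 225.] 0.73
stand_seat [254. 179. 360. 252.] 0.86
stand_seat [230. 251. 270. 296.] 0.44
top cam [0.494 0.179 1.03 ]
stand [289. 137. 402. 202.] 0.81
gate [328. 183. 385. 200.] 0.71
gate [209. 116. 448. 314.] 0.34
gate_knob [326. 182. 384. 202.] 0.9
jar [263. 242. 291. 289.] 0.63
jar [208. 113. 446. 314.] 0.59
cap_mark [249. 250. 284. 280.] 0.68
block [358. 234. 438. 294.] 0.93
pliers [320. 235. 343. 301.] 0.68
clamp [215. 151. 245. 212.] 0.66
lighter [244. 122. 264. 154.] 0.65
dish_a [207. 119. 238. 150.] 0.82
dish_a [286. 138. 401. 205.] 0.22
tweezers [314. 124. 326. 130.] 0.73
tweezers [287. 138. 402. 205.] 0.23
stand_seat [288. 137. 402. 203.] 0.77
```

View pics/t0.png

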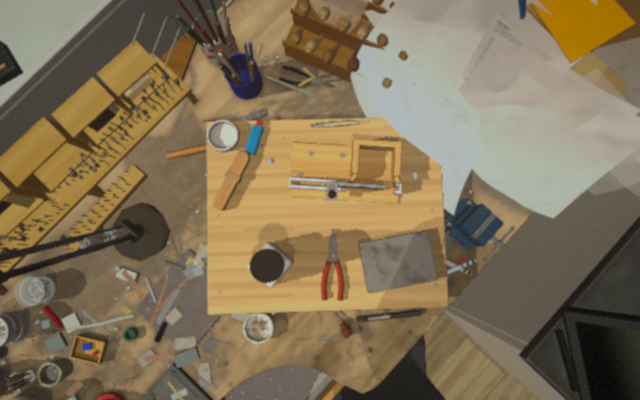

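View pics/s0.png

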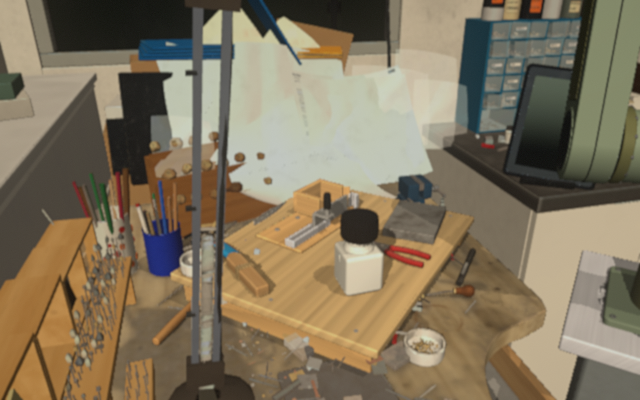

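The top view shows the jar at (267,265), yawed. The stand's pocket is at (376,160), the gate knob at (332,193) and the block at (400,262). The pliers lie between the jar and the block. In the scene view the gate is low in its rails with the knob upright at (327,200), and the jar stands upright.

```bash
cat >> h.py <<'E'
def Rdown(yaw): # tool z down, tool y at angle yaw (closing line) : x axis at yaw
    return Rn.from_euler('z',yaw)*Rn.from_euler('x',np.pi)
def move(target,yaw,o=None):
    """shift mm and rotvec in tool axes from measured pose to target TCP, tool x at world angle yaw, pointing down"""
    o=o or bot.get_obs();q=np.array(o['eef_rot']);R=Rn.from_quat(q[[1,2,3,0]])
    s=R.inv().apply(np.array(target)-o['position'])*1000
    r=(R.inv()*Rdown(yaw)).as_rotvec()
    print('shift',np.round(s,1),'turn',np.round(r,3),'yaw now',round(float(np.degrees(np.arctan2(*R.as_matrix()[[1,0],0]))),1));return s,r
E
python3 - <<'E'
from h import *
o=bot.get_obs()
c=viewer.capture('top'); w=viewer.capture('wrist'); save(w,'w0')
q=np.array(o['eef_rot']);R=Rn.from_quat(q[[1,2,3,0]])
Cw=np.array(w['R']).T
print('wrist cam in tool',np.round(R.inv().apply(-Cw@np.array(w['t'])-o['position']),3),'fwd',np.round(R.inv().apply(Cw[:,2]),3),'right',np.round(R.inv().apply(Cw[:,0]),3), w['camera_matrix'][0][0])
print('tool x',np.round(R.as_matrix()[:,0],3))
for n,u,z in[('cap',(267,265),.185),('knob top',(332,193),.15),('pocket',(376,160),.111),('block',(400,262),.079),('pocketTL',(353,141),.111),('pocketBL',(352,178),.111),('pocketTR',(400,139),.111),('railL',(290,183),.08),('gateR',(400,190),.1),
 ('bTL',(359,242),.079),('bTR',(434,231),.079),('bBR',(440,285),.079),('bBL',(367,294),.079),('pl1',(333,232),.06),('pl2',(332,300),.06)]:
  print(n,np.round(ray(c,u,z),3))
b=c['img'][90:330,190:460]
cv2.imwrite('pics/t1.png',cv2.cvtColor(cv2.resize(b,None,fx=2.45,fy=2.45,interpolation=cv2.INTER_CUBIC),cv2.COLOR_RGB2BGR))
E
```

```text
wrist cam in tool [ 0.083 -0.    -0.143] fwd [-0.324 -0.     0.946] right [0.    1.    0.001] 345.52864249050174
tool x [ 0.931  0.365 -0.   ]
cap [0.458 0.27  0.185]
knob top [0.584 0.153 0.15 ]
pocket [0.65  0.064 0.111]
block [0.452 0.021 0.079]
pocketTL [0.689 0.108 0.111]
pocketBL [0.616 0.112 0.111]
pocketTR [0.69  0.016 0.111]
railL [0.614 0.233 0.08 ]
gateR [0.592 0.018 0.1  ]
bTL [0.493 0.1   0.079]
bTR [ 0.51  -0.049  0.079]
bBR [ 0.405 -0.056  0.079]
bBL [0.392 0.088 0.079]
pl1 [0.515 0.15  0.06 ]
pl2 [0.38  0.156 0.06 ]
```

View pics/t1.png

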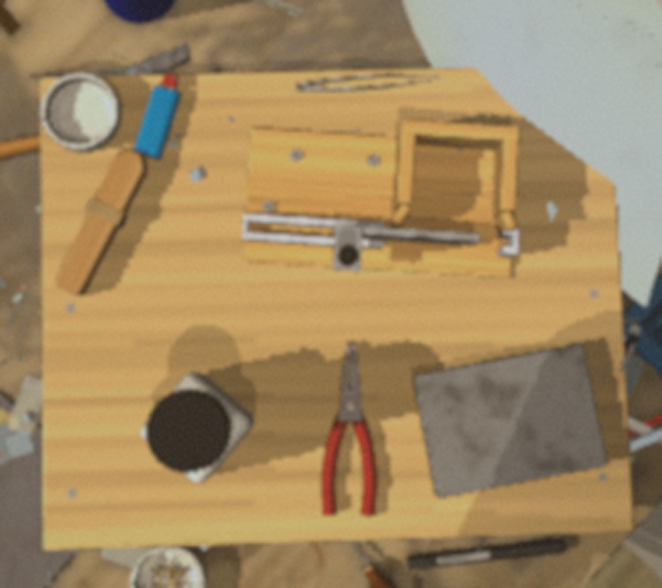

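Run:
```python
from h import *
move((0.21,-0.535,0.40),np.radians(21.4)); move((0.60,0.15,0.40),np.radians(-3))
```

```text
shift [   0.2   -0.3 -168.7] turn [ 0. -0.  0.] yaw now 21.4
shift [ 613.3 -495.6 -168.7] turn [ 0.    -0.     0.426] yaw now 21.4
```

Call:
arm_command([
  [[0,0,-50,0,0,0,1],[0,0,-100,0,0,0,1],[10,-8,-150,0,0,0,1],[40,-32,-170,0,0,0.05,1],[77,-62,-170,0,0,0.1,1],[115,-93,-170,0,0,0.15,1],[153,-124,-170,0,0,0.2,1],[191,-155,-170,0,0,0.25,1]],
])

```text
time_s: 2.45
position: [0.3317, -0.3195, 0.4015]
eef_rot: [0.0, 0.998, 0.06, 0.0]
force: [0.5, 0.2, 0.2]
width: 0.998
gripper_force: 0.0
```

Run:
```python
from h import *
move((0.60,0.15,0.40),np.radians(-3)); print(bot.get_obs()['joint_pos'])
```

```text
shift [ 323.  -433.7    1.4] turn [ 0.001 -0.001  0.173] yaw now 6.9
[-9.55170712e-01 -1.23321828e-01  1.54088283e+00  2.58824077e-04
  1.72318640e+00  4.94661423e-01]
```

Call:
arm_command([
  [[30,-40,0,0,0,0.05,1],[60,-80,0,0,0,0.1,1],[90,-120,0,0,0,0.173,1],[120,-160,0,0,0,0.173,1],[150,-200,0,0,0,0.173,1],[180,-240,0,0,0,0.173,1],[210,-280,0,0,0,0.173,1],[240,-320,0,0,0,0.173,1]],
])

```text
time_s: 3.25
position: [0.5305, 0.028, 0.4016]
eef_rot: [0.0, 1.0, -0.024, 0.0]
force: [0.5, -0.2, 0.4]
width: 1.0
gripper_force: 0.0
```

Call:
arm_command([
  [[30,-40,0,0,0,0,1],[60,-80,0,0,0,0,1],[80,-110,0,0,0,0,1],[80,-110,0,0,0,0,1]],
])

```text
time_s: 3.65
position: [0.6165, 0.1357, 0.3991]
eef_rot: [-0.001, 1.0, -0.022, -0.001]
force: [0.1, -1.4, -0.4]
width: 0.999
gripper_force: 0.0
```

Run:
```python
from h import *
o=bot.get_obs();print(o['position'],o['joint_pos'],o['time_s'])
w=viewer.capture('wrist'); save(w,'w1')
for q in['gate','gate_knob','jar_mark','cap_mark','cap']:
  for r in viewer.find_in(q,w)[:2]: print(q,np.round(r['rect']),round(r['confidence'],2))
import pickle;pickle.dump({k:w[k] for k in('img','camera_matrix','R','t')},open('w1.pkl','wb'))
```

```text
[0.61649189 0.13572998 0.39905709] [7.90145628e-02 2.61464603e-01 1.13728492e+00 1.43094398e-03
 1.74495558e+00 1.69420394e+00] 3.65
gate [295. 153. 384. 193.] 0.83
gate_knob [294. 150. 384. 194.] 0.86
jar_mark [193. 233. 255. 286.] 0.74
cap_mark [201. 268. 238. 321.] 0.71
cap [206. 268. 240. 327.] 0.75
cap [272.  46. 362.  58.] 0.72
```

View pics/w1.png

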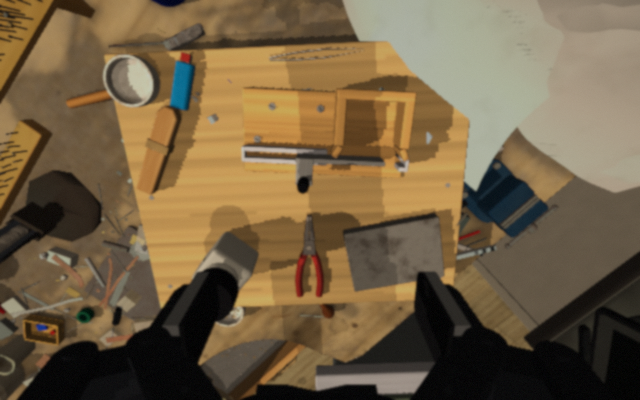

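The wrist view shows the stand's pocket at (337–414, 90–157), the knob's top at about (303,186) and the jar behind the left finger. I'll work out the knob and the stand's yaw from that.

Run:
```python
from h import *
import pickle;w=pickle.load(open('w1.pkl','rb'))
for n,u,z in[('knobtop',(303,187),.15),('knobbase',(304,160),.105),('outBL',(337,90),.111),('outBR',(414,93),.111),('railL',(243,145),.08),('gateR',(407,160),.1),('baseTL',(245,87),.08),('bTL',(343,233),.079),('bTR',(437,214),.079),('bBR',(444,276),.079),('bBL',(355,291),.079)]: print(n,np.round(ray(w,u,z),3))
b=w['img'][70:210,220:440]
cv2.imwrite('pics/w1c.png',cv2.cvtColor(cv2.resize(b,None,fx=3.6,fy=3.6,interpolation=cv2.INTER_CUBIC),cv2.COLOR_RGB2BGR))
```

```text
knobtop [0.586 0.153 0.15 ]
knobbase [0.609 0.152 0.105]
outBL [0.692 0.108 0.111]
outBR [0.685 0.017 0.111]
railL [0.627 0.234 0.08 ]
gateR [0.602 0.019 0.1  ]
baseTL [0.7   0.223 0.08 ]
bTL [0.493 0.103 0.079]
bTR [ 0.517 -0.032  0.079]
bBR [ 0.415 -0.05   0.079]
bBL [0.394 0.086 0.079]
```

View pics/w1c.png

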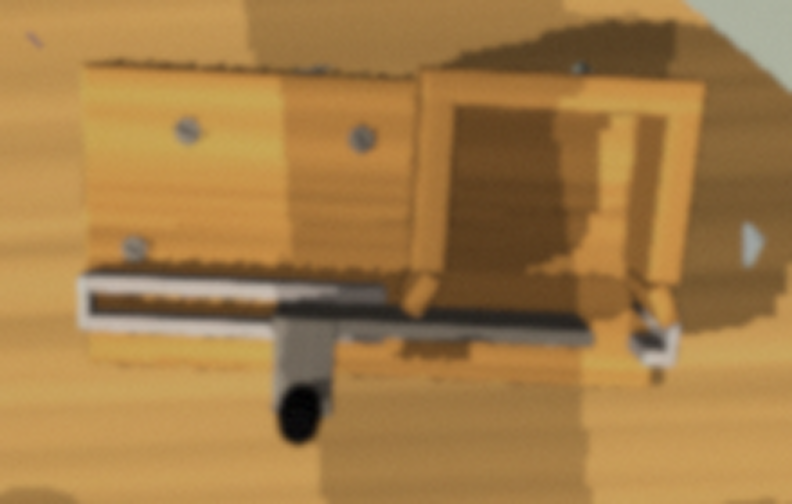

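Run:
```python
from h import *
import pickle;w=pickle.load(open('w1.pkl','rb'))
px=lambda a:(220+a[0]/3.6,70+a[1]/3.6)
P={n:ray(w,px(a),z) for n,a,z in[('oBL',(422,70),.111),('oBR',(705,85),.111),('iBL',(453,106),.111),('iBR',(665,115),.111),('oFR',(682,283),.111),('oFL',(413,278),.111),('bBL',(90,360),.066),('bBR',(655,383),.066)]}
for n in P: print(n,np.round(P[n],4))
for a,b in[('oBL','oBR'),('iBL','iBR'),('bBL','bBR'),('oFL','oFR')]:
  d=P[a]-P[b];print(a,np.degrees(np.arctan2(-d[0],d[1])))
move((.585,.153,.119),np.radians(-2.5))
```

```text
oBL [0.6928 0.108  0.111 ]
oBR [0.684  0.0148 0.111 ]
iBL [0.681 0.098 0.111]
iBR [0.6751 0.0276 0.111 ]
oFR [0.6187 0.0195 0.111 ]
oFL [0.6245 0.1128 0.111 ]
bBL [0.59  0.238 0.066]
bBR [0.5711 0.0167 0.066 ]
oBL -5.385189514090245
iBL -4.830914608121135
bBL -4.875846149193159
oFL -3.5570701198847527
shift [-31.  -20.8 283. ] turn [ 0.    -0.001 -0.007] yaw now -2.9
```

Call:
arm_command([
  [[-16,-10,45,0,0,0.03,0.6],[-31,-21,90,0,0,0.03,0.3],[-31,-21,135,0,0,0.03,0.3],[-31,-21,180,0,0,0.03,0.3],[-31,-21,225,0,0,0.03,0.3],[-31,-21,260,0,0,0.03,0.3],[-31,-21,283,0,0,0.03,0.3],[-31,-21,283,0,0,0.03,0.3]],
])

```text
time_s: 4.75
position: [0.5815, 0.1528, 0.1144]
eef_rot: [0.001, 0.999, -0.04, -0.004]
force: [-0.8, -0.0, 0.1]
width: 0.652
gripper_force: 0.0
```

Run:
```python
from h import *
o=bot.get_obs();print(o['position'],o['width'],o['force'])
w=viewer.capture('wrist'); save(w,'w2')
```

```text
[0.58152872 0.15282459 0.11438296] 0.6524386894640388 [-0.81545389 -0.04242159  0.05473187]
```

View pics/w2.png

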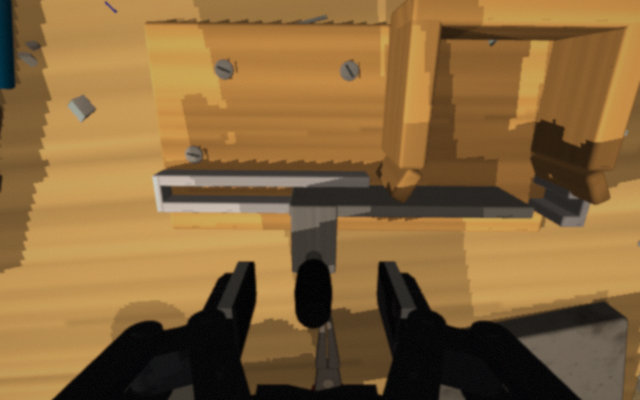

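The wrist view shows the knob (314,290) between the fingers, about centred. I'll pinch it.

Call:
arm_command([
  [[0,0,0,0,0,0,-1],[0,0,0,0,0,0,-1],[0,0,0,0,0,0,-1],[0,0,0,0,0,0,-1],[0,0,0,0,0,0,-1],[0,0,0,0,0,0,-1]],
], force=30)

```text
time_s: 5.4
position: [0.5869, 0.1544, 0.1209]
eef_rot: [-0.0, 0.999, -0.04, 0.002]
force: [-0.3, -1.2, 6.9]
width: 0.165
gripper_force: 29.6
```

Call:
arm_command([
  [[0,-5,0,0,0,0,-1],[0,-15,0,0,0,0,-1],[0,-25,0,0,0,0,-1],[0,-35,0,0,0,0,-1],[0,-45,0,0,0,0,-1],[0,-52,0,0,0,0,-1],[0,-57,0,0,0,0,-1],[0,-57,0,0,0,0,-1]],
])

```text
time_s: 6.2
position: [0.5921, 0.2124, 0.1209]
eef_rot: [-0.001, 0.999, -0.039, 0.003]
force: [1.8, 0.7, 3.9]
width: 0.166
gripper_force: 29.5
```

Call:
arm_command([
  [[0,-1,0,0,0,0,-1],[0,-2,0,0,0,0,-1],[0,-3,0,0,0,0,-1],[0,-3,0,0,0,0,-1]],
])

```text
time_s: 6.6
position: [0.5923, 0.2143, 0.1208]
eef_rot: [-0.0, 0.999, -0.039, 0.003]
force: [1.4, -0.8, 5.6]
width: 0.17
gripper_force: 29.5
```

Call:
arm_command([
  [[0,0,0,0,0,0,0.3],[0,0,0,0,0,0,0.3],[0,0,-30,0,0,0,0.5],[0,0,-80,0,0,0,1],[-20,0,-130,0,0,0,1],[-60,-15,-180,0,0,0,1],[-100,-35,-210,0,0,0,1],[-100,-35,-210,0,0,0,1]],
])

```text
time_s: 7.4
position: [0.4918, 0.2586, 0.3322]
eef_rot: [-0.001, 0.999, -0.039, 0.002]
force: [0.0, 0.9, 0.0]
width: 1.004
gripper_force: 0.0
```

Run:
```python
from h import *
o=bot.get_obs();print(o['position'],o['width'],o['force'])
w=viewer.capture('wrist'); t=viewer.capture('top');save(w,'w3')
for q in('cap','cap_mark','jar','jar_mark','gate'):
  for n,c in(('w',w),('t',t)):
    for r in viewer.find_in(q,c)[:1]: print(n,q,np.round(r['rect']),round(r['confidence'],2))
im=np.zeros((580,640,3),np.uint8);im[:400]=w['img']
im[400:580,:320]=cv2.resize(t['img'][230:300,225:349],(320,180),interpolation=cv2.INTER_CUBIC)
im[400:580,320:]=cv2.resize(t['img'][130:200,285:409],(320,180),interpolation=cv2.INTER_CUBIC)
cv2.imwrite('pics/m3.png',im[:,:,::-1])
import pickle;pickle.dump([{k:c[k] for k in('img','camera_matrix','R','t')} for c in (w,t)],open('w3.pkl','wb'))
```

```text
[0.49178636 0.25864254 0.33217192] 1.0037432139130094 [0.01901423 0.91639605 0.02321434]
w cap [271. 184. 336. 260.] 0.95
t cap [296. 180. 355. 200.] 0.54
w cap_mark [272. 184. 336. 256.] 0.67
w jar [272. 156. 342. 214.] 0.72
t jar [291. 138. 402. 203.] 0.28
w jar_mark [267. 154. 344. 213.] 0.64
w gate [339.  38. 464.  77.] 0.86
t gate [295. 181. 353. 199.] 0.88
```

View pics/m3.png

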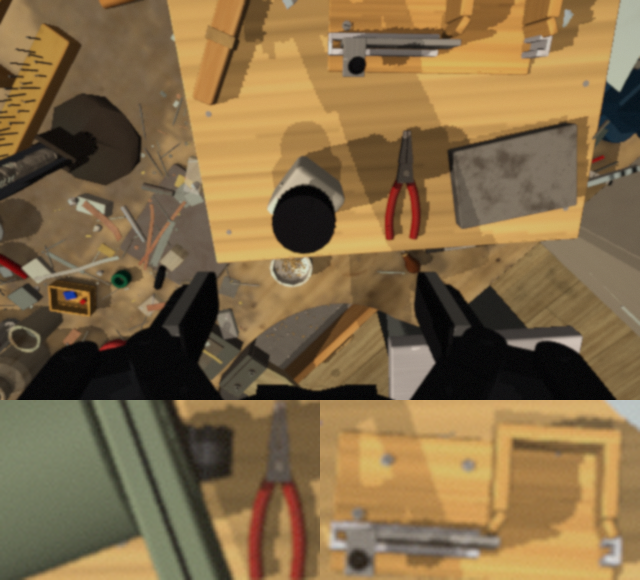

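The wrist view shows the jar's corner pointing away from the robot at (306,157), the cap centred at (304,219), and the gate clear of the pocket. I'll fit the jar pose to its mask.

```bash
cat > fit.py <<'E'
from h import *
from scipy.optimize import minimize
def poly(c,pts): return cv2.convexHull(np.array([proj(c,p) for p in pts],np.float32))
def model(c,x,y,yaw,z0=.06):
    m=np.zeros((400,640),np.uint8);R=Rn.from_euler('z',yaw).as_matrix()
    b=[R@np.array([sx*.032,sy*.032,z])+[x,y,z0] for sx in(-1,1) for sy in(-1,1) for z in(0,.07)]
    a=np.linspace(0,2*np.pi,40)
    k=[np.array([.0295*np.cos(t),.0295*np.sin(t),z])+[x,y,z0] for t in a for z in(.09,.125)]
    k2=[np.array([.0295*np.cos(t),.0295*np.sin(t),.1])+[x,y,z0] for t in a]+[R@np.array([sx*.03,sy*.03,.072])+[x,y,z0] for sx in(-1,1) for sy in(-1,1)]
    for p in(b,k): cv2.fillPoly(m,[np.round(poly(c,p)*16).astype(np.int32)],1,shift=4)
    return m
def fit(c,M,x,y,z0=.06,roi=None):
    best=[]
    for yaw in np.radians(np.arange(0,90,5)):
        for dx in np.arange(-.006,.007,.003):
            for dy in np.arange(-.006,.007,.003):
                m=model(c,x+dx,y+dy,yaw,z0)
                if roi is not None:m=m&roi
                best.append((np.sum(m!=M),x+dx,y+dy,yaw))
    best.sort();b=best[0]
    f=lambda p:float(np.sum((model(c,p[0],p[1],p[2],z0)&(1 if roi is None else roi))!=M))
    r=minimize(f,b[1:],method='Nelder-Mead',options=dict(initial_simplex=[b[1:],(b[1]+.003,b[2],b[3]),(b[1],b[2]+.003,b[3]),(b[1],b[2],b[3]+.1)]))
    return r.x,r.fun,M.sum()
E
python3 - <<'E'
from fit import *
w=viewer.capture('wrist')
J=viewer.regions_of('jar',w)[0];C=viewer.regions_of('cap',w)[0]
print(J['confidence'],C['confidence'],J['rect'],C['rect'])
M=(J['mask']|C['mask']).astype(np.uint8)
(u,v),r=cv2.minEnclosingCircle(np.argwhere(C['mask'])[:,::-1].astype(np.float32));print('cap top ctr',ray(w,(304,219),.185))
x,f,n=fit(w,M,.457,.27);print(np.round(x,4),np.degrees(x[2]),f,n)
move((x[0],x[1],.143),np.radians(-4.5))
E
```

```text
0.33 0.83 [379.7, 132.0, 419.1, 237.8] [272.5, 188.7, 333.8, 262.4]
cap top ctr [0.46465795 0.26963671 0.185     ]
[0.456  0.2734 1.2962] 74.26802776096348 3647.0 5203
shift [-38.3 -13.6 185. ] turn [ 0.     0.    -0.001] yaw now -4.6
```

Run:
```python
from fit import *
import pickle;w=pickle.load(open('w3.pkl','rb'))[0]
hsv=cv2.cvtColor(w['img'],cv2.COLOR_RGB2HSV);S,V=hsv[...,1].astype(int),hsv[...,2]
for p in[(306,175),(335,190),(283,190),(304,219),(370,180),(300,140),(255,180)]:print(p,hsv[p[1],p[0]])
roi=np.zeros((400,640),np.uint8);roi[140:248,255:365]=1
M=(((S<75)|(V<50))).astype(np.uint8)*roi
M=cv2.morphologyEx(M,cv2.MORPH_OPEN,np.ones((3,3)))
M=cv2.morphologyEx(M,cv2.MORPH_CLOSE,np.ones((5,5)))
x,f,n=fit(w,M,.460,.27,roi=roi);print(np.round(x,4),np.degrees(x[2]),f,n)
m=model(w,*x);im=w['img'].copy();im[(m^cv2.erode(m,np.ones((3,3))))>0]=[255,0,0];im2=np.dstack([M*255]*3)
cv2.imwrite('pics/f.png',np.hstack([cv2.resize(a[135:270,245:375],None,fx=3,fy=3,interpolation=cv2.INTER_CUBIC) for a in(im,im2)])[:,:,::-1])
```

```text
(306, 175) [ 18  56 163]
(335, 190) [18 53 86]
(283, 190) [ 20  51 199]
(304, 219) [30 11 23]
(370, 180) [ 18 147 104]
(300, 140) [ 17 148 167]
(255, 180) [ 19 137 216]
[0.4538 0.2763 0.9835] 56.348931397553265 526.0 4800
```

View pics/f.png

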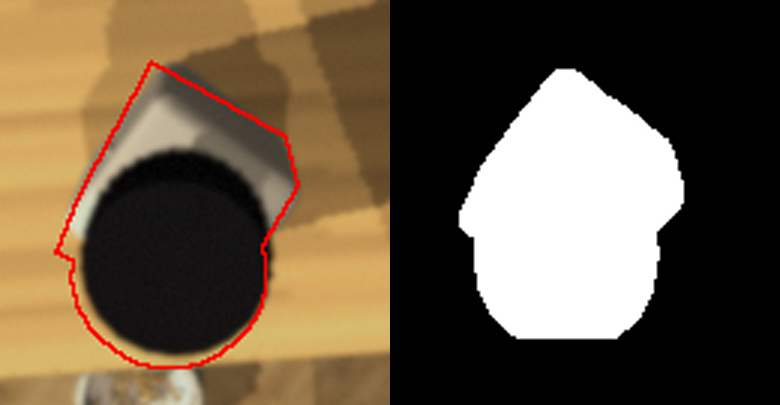

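Run:
```python
from fit import *
import pickle;w=pickle.load(open('w3.pkl','rb'))[0]
hsv=cv2.cvtColor(w['img'],cv2.COLOR_RGB2HSV);S,V=hsv[...,1].astype(int),hsv[...,2]
roi=np.zeros((400,640),np.uint8);roi[140:258,255:365]=1
M=(((S<75)|(V<50))).astype(np.uint8)*roi
M=cv2.morphologyEx(M,cv2.MORPH_OPEN,np.ones((3,3)));M=cv2.morphologyEx(M,cv2.MORPH_CLOSE,np.ones((5,5)))
D=((V<50).astype(np.uint8)*roi); D=cv2.morphologyEx(D,cv2.MORPH_OPEN,np.ones((3,3)))
ys,xs=np.nonzero(D);print('dark',xs.min(),xs.max(),ys.min(),ys.max())
for x0 in(.460,.468):
  x,f,n=fit(w,M,x0,.27,roi=roi);print(np.round(x,4),np.degrees(x[2]),f,n)
print(proj(w,(.4625,.27,.185)),'cap r', proj(w,(.4625,.2405,.185))[0]-proj(w,(.4625,.27,.185))[0])
for yaw in(40,45,50,55): 
  print(yaw,min((np.sum((model(w,a,b,np.radians(yaw))&roi)!=M),a,b) for a in np.arange(.455,.472,.002) for b in np.arange(.264,.278,.002)))
```

```text
dark 273 334 186 252
[0.4572 0.2747 0.9846] 56.41179399268536 662.0 4900
[0.4578 0.2746 1.0063] 57.659400834810185 672.0 4900
[306.74061396 218.47773317] cap r 32.72759421910371
40 (np.int64(792), np.float64(0.457), np.float64(0.274))
45 (np.int64(767), np.float64(0.459), np.float64(0.274))
50 (np.int64(731), np.float64(0.457), np.float64(0.272))
55 (np.int64(698), np.float64(0.457), np.float64(0.274))
```

Run:
```python
from fit import *
import pickle;w=pickle.load(open('w3.pkl','rb'))[0]
hsv=cv2.cvtColor(w['img'],cv2.COLOR_RGB2HSV);S,V=hsv[...,1].astype(int),hsv[...,2]
roi=np.zeros((400,640),np.uint8);roi[140:258,255:365]=1
M=(((S<95)|(V<70))).astype(np.uint8)*roi
M=cv2.morphologyEx(M,cv2.MORPH_OPEN,np.ones((3,3)));M=cv2.morphologyEx(M,cv2.MORPH_CLOSE,np.ones((5,5)))
x,f,n=fit(w,M,.459,.272,roi=roi);print(np.round(x,4),np.degrees(x[2]),f,n)
c=cv2.approxPolyDP(max(cv2.findContours(M,0,2)[0],key=cv2.contourArea),3,True)[:,0];print(c.tolist())
for yaw in(35,40,45,50,55,60): 
  print(yaw,min((int(np.sum((model(w,a,b,np.radians(yaw))&roi)!=M)),a.round(3),b.round(3)) for a in np.arange(.453,.472,.002) for b in np.arange(.264,.278,.002)))
# edge lines: bottom edge at z=.06
for a,b in(((306,157),(344,184)),):
  d=ray(w,b,.06)-ray(w,a,.06);print(np.degrees(np.arctan2(d[1],d[0])))
move((.459,.273,.145),np.radians(-4.5))
```

```text
[0.4581 0.274  0.9478] 54.30581035728892 528.0 5035
[[300, 157], [276, 187], [267, 209], [273, 215], [274, 232], [283, 245], [308, 252], [329, 239], [334, 212], [343, 196], [333, 177], [306, 157]]
35 (737, np.float64(0.459), np.float64(0.274))
40 (677, np.float64(0.457), np.float64(0.274))
45 (644, np.float64(0.459), np.float64(0.274))
50 (598, np.float64(0.457), np.float64(0.272))
55 (567, np.float64(0.457), np.float64(0.274))
60 (637, np.float64(0.457), np.float64(0.274))
-130.22174566618506
shift [-35.3 -13.5 183. ] turn [ 0.     0.    -0.001] yaw now -4.6
```

Call:
arm_command([
  [[-18,-7,30,0,0,0,1],[-35,-14,60,0,0,0,1],[-35,-14,100,0,0,0,1],[-35,-14,135,0,0,0,1],[-35,-14,165,0,0,0,1],[-35,-14,183,0,0,0,1],[-35,-14,183,0,0,0,1]],
])

```text
time_s: 8.85
position: [0.4567, 0.2727, 0.142]
eef_rot: [0.001, 0.999, -0.04, -0.003]
force: [-0.3, -0.3, 0.6]
width: 0.998
gripper_force: 0.0
```

Call:
arm_command([
  [[0,0,0,0,0,0,0.35],[0,0,0,0,0,0,0.2],[0,0,0,0,0,0,-1],[0,0,0,0,0,0,-1],[0,0,0,0,0,0,-1]],
], force=50)

```text
time_s: 9.35
position: [0.4605, 0.2739, 0.147]
eef_rot: [-0.0, 0.999, -0.04, 0.002]
force: [-0.3, -1.9, 4.9]
width: 0.686
gripper_force: 53.8
```

Run:
```python
from h import *
o=bot.get_obs();print({k:np.round(o[k],3) for k in('position','width','force','moment','gripper_force','time_s')})
# path in stand frame
```

```text
{'position': array([0.461, 0.274, 0.147]), 'width': np.float64(0.686), 'force': array([-0.25 , -1.864,  4.928]), 'moment': array([-0.232, -0.066, -0.008]), 'gripper_force': np.float64(53.786), 'time_s': np.float64(9.35)}
```

Run:
```python
from h import *
move((.546,.074,.217),np.radians(28.4))
```

```text
shift [101.2 192.4 -69.8] turn [-0.    -0.003 -0.575] yaw now -4.5
```

Call:
arm_command([
  [[0,0,-10,0,0,0,-1],[0,0,-30,0,0,0,-1],[0,0,-55,0,0,0,-1],[5,10,-70,0,0,-0.03,-1],[18,35,-70,0,0,-0.1,-1],[35,65,-70,0,0,-0.18,-1],[51,96,-70,0,0,-0.27,-1],[67,127,-70,0,0,-0.36,-1]],
])

```text
time_s: 10.15
position: [0.5154, 0.141, 0.2145]
eef_rot: [-0.0, 0.99, 0.142, -0.001]
force: [-0.1, -0.0, -2.9]
width: 0.687
gripper_force: 54.9
```

Run:
```python
from h import *
move((.546,.074,.217),np.radians(28.4)); o=bot.get_obs();print(o['force'],o['width'])
```

```text
shift [10.5 72.9 -2.6] turn [-0.001  0.002 -0.21 ] yaw now 16.3
[-1.08273717e-01 -2.89831956e-03 -2.94058783e+00] 0.6874905155013566
```

Call:
arm_command([
  [[2,20,0,0,0,-0.05,-1],[5,40,-2,0,0,-0.1,-1],[8,58,-2,0,0,-0.15,-1],[10,68,-2,0,0,-0.19,-1],[10,72,-2,0,0,-0.21,-1],[10,72,-2,0,0,-0.21,-1]],
])

```text
time_s: 10.75
position: [0.5449, 0.0753, 0.2165]
eef_rot: [-0.0, 0.97, 0.243, -0.001]
force: [0.4, -0.0, -3.2]
width: 0.685
gripper_force: 55.0
```

Run:
```python
from h import *
o=bot.get_obs();print(o['position'],o['force'])
s=viewer.capture('scene');t=viewer.capture('top')
im=np.zeros((600,800,3),np.uint8)
im[:300]=cv2.resize(s['img'][150:270,240:560],(800,300),interpolation=cv2.INTER_CUBIC)
im[300:]=cv2.resize(t['img'][120:270,240:440],(800,600),interpolation=cv2.INTER_CUBIC)[:300]
import pickle;pickle.dump([{k:c[k] for k in('img','camera_matrix','R','t')} for c in (s,t)],open('w4.pkl','wb'))
# scene 2.5x from (240,150); top 4x from (240,120) 
cv2.imwrite('pics/m4.png',im[:,:,::-1])
for q in('jar','cap','jar_mark'):
  for r in viewer.find_in(q,s)[:1]: print(q,np.round(r['rect']),round(r['confidence'],2))
```

```text
[0.54493742 0.07532515 0.21654918] [ 0.36336337 -0.0038432  -3.22643652]
jar [345. 153. 392. 198.] 0.8
cap [354. 129. 380. 157.] 0.87
jar_mark [344. 150. 391. 197.] 0.83
```

View pics/m4.png

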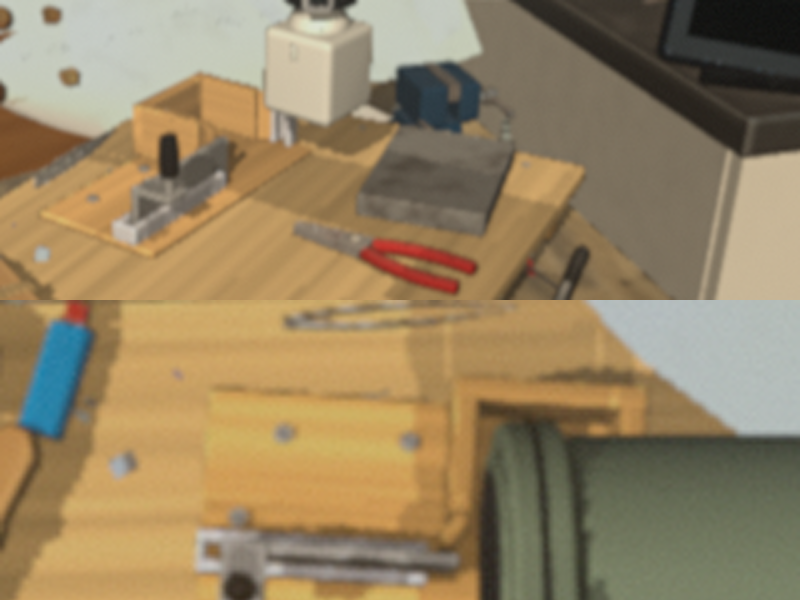

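The scene crop shows the jar hanging upright with its rib on the left, +y-ish face at crop (293,52). The gate is fully aside. I'll get the hanging jar's yaw from its outline.

Run:
```python
from h import *
import pickle;s=pickle.load(open('w4.pkl','rb'))[0]
px=lambda a:(240+a[0]/2.5,150+a[1]/2.5)
z=.2165-.087
L,F,Rr=[ray(s,px(a),z)[:2] for a in((268,108),(333,123),(370,101))]
print(L,F,Rr,np.linalg.norm(L-F),np.linalg.norm(F-Rr))
for d in(L-F,F-Rr):print(np.degrees(np.arctan2(d[1],d[0])))
# projected corners for yaws
for yaw in(-15,-10,-5,0,5):
  R=Rn.from_euler('z',yaw,degrees=True).as_matrix()
  P=[((proj(s,R@np.array([a*.032,b*.032,h])+[.545,.0753,z])-[240,150])*2.5).round(0).astype(int).tolist() for h in(0,.07) for a,b in((1,1),(-1,1),(-1,-1))]
  print(yaw,P, ((proj(s,R@np.array([0,.0337,.056])+[.545,.0753,z])-[240,150])*2.5).round())
g=cv2.cvtColor(s['img'],cv2.COLOR_RGB2GRAY)
print(g[175:200:6,340:396].tolist())
```

```text
[0.57244538 0.09487047] [0.51579993 0.09531409] [0.50869283 0.04196507] 0.05664719269073235 0.053820330573777095
-0.44869614545032493
82.41180066870137
-15 [[253, 106], [314, 130], [368, 106], [254, 22], [317, 43], [372, 22]] [283.  51.]
-10 [[253, 108], [319, 130], [367, 104], [254, 24], [323, 43], [372, 21]] [286.  52.]
-5 [[254, 110], [325, 130], [366, 102], [255, 26], [328, 43], [370, 19]] [289.  53.]
0 [[255, 112], [330, 129], [364, 101], [256, 28], [333, 43], [369, 17]] [293.  53.]
5 [[257, 114], [334, 129], [362, 99], [258, 29], [338, 42], [367, 16]] [296.  54.]
[[199, 199, 199, 200, 199, 194, 185, 188, 194, 195, 195, 196, 195, 196, 196, 195, 193, 195, 194, 196, 198, 198, 198, 198, 198, 199, 200, 200, 200, 202, 203, 197, 178, 154, 143, 140, 140, 139, 138, 139, 137, 137, 136, 135, 133, 132, 130, 133, 155, 181, 195, 198, 198, 197, 198, 198], [199, 200, 199, 198, 183, 157, 166, 188, 194, 194, 194, 194, 194, 195, 195, 195, 195, 195, 196, 196, 196, 197, 197, 198, 198, 198, 198, 198, 200, 201, 201, 191, 171, 150, 140, 139, 139, 139, 137, 137, 136, 135, 133, 133, 131, 128, 129, 147, 
[... 163 characters left out ...]
96, 197, 197, 198, 199, 202, 200, 188, 166, 146, 139, 138, 136, 137, 135, 134, 132, 131, 129, 127, 125, 126, 124, 111, 89, 74, 70, 72, 72, 72, 74, 75], [160, 149, 134, 149, 165, 162, 157, 153, 156, 160, 164, 169, 175, 183, 188, 191, 193, 194, 194, 195, 195, 195, 196, 196, 196, 196, 197, 196, 199, 202, 199, 183, 160, 143, 137, 136, 134, 133, 132, 127, 125, 127, 132, 152, 172, 179, 180, 174, 158, 140, 117, 97, 81, 72, 69, 70], [161, 152, 142, 154, 165, 166, 167, 172, 178, 172, 140, 132, 157, 167, 159, 131, 99, 91, 95, 106, 120, 124, 123, 113, 112, 121, 130, 139, 151, 160, 161, 141, 118, 108, 106, 104, 104, 102, 101, 99, 98, 97, 99, 99, 99, 100, 102, 101, 101, 105, 112, 116, 116, 115, 109, 98]]
```

Run:
```python
from h import *
import pickle;t=pickle.load(open('w4.pkl','rb'))[1]
px=lambda a:(240+a[0]/4,120+(a[1]-300)/4)
for n,a in(('iBL',(478,405)),('iBR',(620,408)),('oBL',(455,380)),('oBR',(643,388))):print(n,ray(t,px(a),.111))
c,s_=np.cos(np.radians(-4.7)),np.sin(np.radians(-4.7))
W=lambda X,Y:np.array([.641+c*X-s_*Y,.066+s_*X+c*Y])
print('iBL,iBR,pred',W(.037,.035),W(.037,-.035))
move((*W(-.095,0),.06+.018+.087),np.radians(30.4))
```

```text
iBL [0.67796625 0.0952992  0.111     ]
iBR [0.6747226  0.02629707 0.111     ]
oBL [0.69056446 0.10604401 0.111     ]
oBR [0.68429633 0.0146633  0.111     ]
iBL,iBR,pred [0.68074343 0.09785058] [0.67500774 0.02808597]
shift [-0.1  2.6 52.2] turn [-0.     0.    -0.039] yaw now 28.2
```

Call:
arm_command([
  [[8,6,0,0,0,-0.02,-1],[16,11,0,0,0,-0.04,-1],[16,11,12,0,0,-0.04,-1],[16,11,27,0,0,-0.04,-1],[16,11,42,0,0,-0.04,-1],[16,11,51,0,0,-0.04,-1],[16,11,51,0,0,-0.04,-1]],
])

```text
time_s: 11.7
position: [0.5626, 0.0733, 0.1632]
eef_rot: [-0.001, 0.965, 0.262, -0.003]
force: [0.3, -1.4, -2.0]
width: 0.687
gripper_force: 54.9
```

Call:
arm_command([
  [[7,5,0,0,0,0,-1],[14,10,0,0,0,0,-1],[21,14,0,0,0,0,-1],[28,19,0,0,0,0,-1],[33,23,0,0,0,0,-1],[33,23,0,0,0,0,-1]],
])

```text
time_s: 12.3
position: [0.6062, 0.0698, 0.1665]
eef_rot: [0.0, 0.965, 0.262, 0.001]
force: [-0.8, -0.2, -2.8]
width: 0.685
gripper_force: 55.0
```

Run:
```python
from h import *
o=bot.get_obs();print({k:np.round(o[k],3) for k in('position','width','force','moment')})
move((.640-4e-3*0.86,.065-.002,.149),np.radians(30.4))
```

```text
{'position': array([0.606, 0.07 , 0.167]), 'width': np.float64(0.685), 'force': array([-0.77, -0.24, -2.83]), 'moment': array([ 0.016, -0.012,  0.019])}
shift [22.7 21.2 17.5] turn [ 0.001 -0.001 -0.   ] yaw now 30.4
```

Call:
arm_command([
  [[6,4,0,0,0,0,-1],[12,8,0,0,0,0,-1],[18,13,0,0,0,0,-1],[24,17,0,0,0,0,-1],[28,20,0,0,0,0,-1],[31,22,0,0,0,0,-1],[31,22,0,0,0,0,-1]],
])

```text
time_s: 13.0
position: [0.6433, 0.0667, 0.1662]
eef_rot: [0.0, 0.965, 0.262, 0.0]
force: [0.1, -0.4, -2.4]
width: 0.683
gripper_force: 55.0
```

Run:
```python
from h import *
o=bot.get_obs();print({k:np.round(o[k],3) for k in('position','width','force','moment')})
```

```text
{'position': array([0.643, 0.067, 0.166]), 'width': np.float64(0.683), 'force': array([ 0.103, -0.374, -2.446]), 'moment': array([ 0.019,  0.061, -0.027])}
```

Call:
arm_command([
  [[2,1,0,0,0,0,-1],[3,2,0,0,0,0,-1],[4,3,0,0,0,0,-1],[4,3,0,0,0,0,-1]],
])

```text
time_s: 13.4
position: [0.6479, 0.0662, 0.1664]
eef_rot: [0.0, 0.965, 0.262, 0.0]
force: [0.4, 0.4, -2.9]
width: 0.684
gripper_force: 55.0
```

Call:
arm_command([
  [[2,1,0,0,0,0,-1],[3,2,0,0,0,0,-1],[4,3,0,0,0,0,-1],[4,3,0,0,0,0,-1]],
])

```text
time_s: 13.8
position: [0.652, 0.0656, 0.1661]
eef_rot: [-0.0, 0.965, 0.262, -0.001]
force: [-3.8, -0.3, 0.4]
width: 0.683
gripper_force: 55.1
```

Call:
arm_command([
  [[-2,-1,0,0,0,0,-1],[-4,-3,0,0,0,0,-1],[-4,-3,4,0,0,0,-1],[-4,-3,8,0,0,0,-1],[-4,-3,11,0,0,0,-1],[-4,-3,13,0,0,0,-1],[-4,-3,13,0,0,0,-1]],
])

```text
time_s: 14.5
position: [0.6481, 0.0661, 0.1537]
eef_rot: [0.0, 0.965, 0.262, 0.0]
force: [-0.6, 0.0, -1.1]
width: 0.689
gripper_force: 55.1
```

Run:
```python
from h import *
o=bot.get_obs();print({k:np.round(o[k],3) for k in('position','width','force','moment','joint_pos')})
```

```text
{'position': array([0.648, 0.066, 0.154]), 'width': np.float64(0.689), 'force': array([-0.554,  0.024, -1.099]), 'moment': array([-0.14 ,  0.151, -0.004]), 'joint_pos': array([-0.031,  0.431,  1.414, -0.   ,  1.295,  1.009])}
```

Call:
arm_command([
  [[0,0,1,0,0,0,-1],[0,0,2,0,0,0,-1],[0,0,2,0,0,0,-1]],
])

```text
time_s: 14.8
position: [0.6483, 0.0659, 0.1527]
eef_rot: [0.0, 0.965, 0.262, 0.001]
force: [-2.5, -1.6, 5.2]
width: 0.685
gripper_force: 55.7
```

Run:
```python
from h import *
o=bot.get_obs();print({k:np.round(o[k],3) for k in('position','width','force','moment')})
```

```text
{'position': array([0.648, 0.066, 0.153]), 'width': np.float64(0.685), 'force': array([-2.505, -1.646,  5.224]), 'moment': array([-0.186,  0.43 ,  0.058])}
```

Call:
arm_command([
  [[0,0,-1,0,0,0,0.5],[0,0,-1,0,0,0,1],[0,0,-1,0,0,0,1],[0,0,-30,0,0,0,1],[0,0,-70,0,0,0,1],[0,0,-100,0,0,0,1],[0,0,-100,0,0,0,1]],
])

```text
time_s: 15.5
position: [0.6513, 0.0664, 0.258]
eef_rot: [0.002, 0.965, 0.262, 0.006]
force: [0.1, -0.9, 0.6]
width: 1.003
gripper_force: 0.0
```

Run:
```python
from h import *
o=bot.get_obs();print({k:np.round(o[k],3) for k in('position','width','force','moment')})
w=viewer.capture('wrist');s=viewer.capture('scene')
im=np.zeros((600,640,3),np.uint8);im[:320]=w['img'][:320]
im[320:]=cv2.resize(s['img'][150:255,240:480],(640,280),interpolation=cv2.INTER_CUBIC)
cv2.imwrite('pics/m5.png',im[:,:,::-1])
move((.592,.2143,.22),np.radians(-4.6))
```

```text
{'position': array([0.651, 0.066, 0.258]), 'width': np.float64(1.003), 'force': array([ 0.128, -0.871,  0.602]), 'moment': array([-0.004, -0.019, -0.037])}
shift [  26.3 -156.1   32.1] turn [ 0.    -0.002  0.611] yaw now 30.4
```

View pics/m5.png

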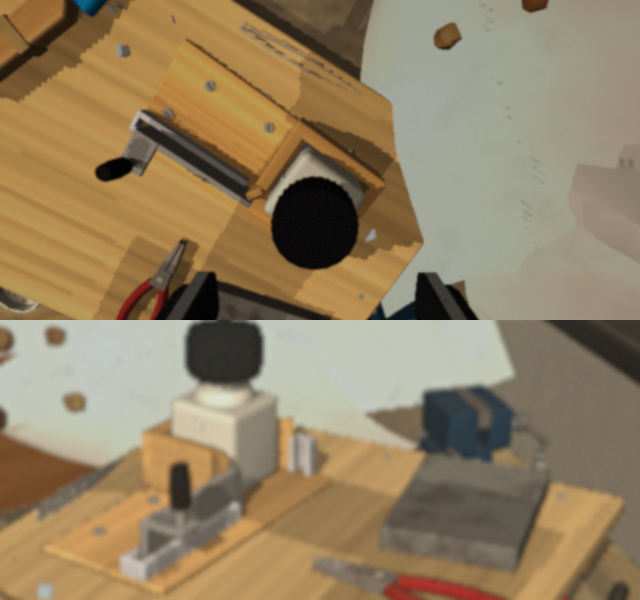

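The jar stands upright in the pocket with its flats along the walls, and the knob is at wrist (112,168). Next I'll pinch the knob where I left it.

Call:
arm_command([
  [[5,-26,0,0,0,0.1,0.4],[9,-52,0,0,0,0.2,0.3],[13,-78,0,0,0,0.3,0.3],[17,-104,0,0,0,0.4,0.3],[22,-130,0,0,0,0.5,0.3],[26,-156,20,0,0,0.611,0.3],[26,-156,55,0,0,0.611,0.3],[26,-156,55,0,0,0.611,0.3]],
])

```text
time_s: 16.4
position: [0.5856, 0.2137, 0.1882]
eef_rot: [0.002, 0.999, -0.039, -0.007]
force: [-1.1, -0.2, -0.8]
width: 0.647
gripper_force: 0.0
```

Run:
```python
from h import *
print(bot.get_obs()['position']);move((.592,.2143,.121),np.radians(-4.6))
```

```text
[0.58557658 0.21367783 0.18820339]
shift [ 7.3 -1.4 67.1] turn [0.005 0.015 0.002] yaw now -4.5
```

Call:
arm_command([
  [[0,0,30,0,0,0,0.3],[0,0,55,0,0,0,0.3],[0,0,70,0,0,0,0.3],[0,0,70,0,0,0,0.3],[0,0,70,0,0,0,0.3]],
])

```text
time_s: 16.9
position: [0.5917, 0.2137, 0.1268]
eef_rot: [-0.0, 0.999, -0.04, 0.0]
force: [0.7, 0.2, 0.3]
width: 0.651
gripper_force: 0.0
```

Run:
```python
from h import *
o=bot.get_obs();print(o['position'],o['force']);move((.592,.2143,.121),np.radians(-4.6))
```

```text
[0.59171534 0.21367429 0.1267765 ] [0.68557621 0.17702088 0.2510186 ]
shift [ 0.2 -0.6  5.8] turn [-0. -0. -0.] yaw now -4.6
```

Call:
arm_command([
  [[0,0,5,0,0,0,-1],[0,0,5,0,0,0,-1],[0,0,5,0,0,0,-1],[0,0,5,0,0,0,-1],[0,0,5,0,0,0,-1]],
], force=30)

```text
time_s: 17.4
position: [0.5917, 0.2141, 0.1223]
eef_rot: [-0.0, 0.999, -0.04, 0.001]
force: [-1.4, -0.6, 2.9]
width: 0.169
gripper_force: 29.7
```

Call:
arm_command([
  [[0,5,0,0,0,0,-1],[0,15,0,0,0,0,-1],[0,25,0,0,0,0,-1],[0,35,0,0,0,0,-1],[0,45,0,0,0,0,-1],[0,55,0,0,0,0,-1],[0,62,0,0,0,0,-1],[0,68,0,0,0,0,-1]],
])

```text
time_s: 18.2
position: [0.5855, 0.1452, 0.1222]
eef_rot: [-0.0, 0.999, -0.04, -0.0]
force: [-2.2, 2.5, 5.6]
width: 0.166
gripper_force: 30.1
```

Call:
arm_command([
  [[0,3,0,0,0,0,-1],[0,6,0,0,0,0,-1],[0,9,0,0,0,0,-1],[0,11,0,0,0,0,-1],[0,11,0,0,0,0,-1],[0,11,0,0,0,0,-1]],
])

```text
time_s: 18.8
position: [0.5845, 0.1346, 0.1222]
eef_rot: [-0.0, 0.999, -0.04, -0.0]
force: [-2.2, 1.4, 7.1]
width: 0.167
gripper_force: 30.1
```

Run:
```python
from h import *
o=bot.get_obs();print({k:np.round(o[k],4) for k in('position','width','force','moment','gripper_force')})
```

```text
{'position': array([0.5845, 0.1346, 0.1222]), 'width': np.float64(0.1668), 'force': array([-2.2215,  1.4195,  7.1241]), 'moment': array([ 0.2081,  0.4734, -0.0431]), 'gripper_force': np.float64(30.1134)}
```

Call:
arm_command([
  [[0,1,0,0,0,0,-1],[0,2,0,0,0,0,-1],[0,3,0,0,0,0,-1],[0,3,0,0,0,0,-1]],
])

```text
time_s: 19.2
position: [0.5845, 0.1344, 0.1222]
eef_rot: [-0.003, 0.999, -0.04, 0.0]
force: [-2.2, 8.4, 5.6]
width: 0.166
gripper_force: 30.2
```

Run:
```python
from h import *
o=bot.get_obs();print({k:np.round(o[k],4) for k in('position','width','force','moment','gripper_force')})
```

```text
{'position': array([0.5845, 0.1344, 0.1222]), 'width': np.float64(0.1657), 'force': array([-2.1749,  8.4375,  5.625 ]), 'moment': array([ 1.3937,  0.3639, -0.0215]), 'gripper_force': np.float64(30.2141)}
```

Call:
arm_command([
  [[0,-2.5,0,0,0,0,-1],[0,-2.5,0,0,0,0,0.3],[0,-2.5,0,0,0,0,0.3],[0,-2.5,0,0,0,0,0.3],[0,-2.5,-40,0,0,0,0.5],[0,-2.5,-85,0,0,0,1],[5,0,-130,0,0,0,1],[30,30,-160,0,0,0,1]],
])

```text
time_s: 20.0
position: [0.612, 0.1024, 0.2852]
eef_rot: [-0.001, 0.999, -0.038, 0.002]
force: [1.1, 0.3, -0.1]
width: 0.998
gripper_force: 0.0
```

Call:
arm_command([
  [[24,33,0,0,0,0,1],[24,33,0,0,0,0,1],[24,33,0,0,0,0,1],[24,33,0,0,0,0,1]],
])

```text
time_s: 20.4
position: [0.6325, 0.0655, 0.2799]
eef_rot: [-0.0, 0.999, -0.04, -0.001]
force: [0.6, 0.8, -0.1]
width: 1.0
gripper_force: 0.0
```

```bash
cat > cap.py <<'E'
from h import *
o=bot.get_obs();print({k:np.round(o[k],4) for k in('position','width','force','joint_pos','time_s')})
for _ in range(1):
  w=viewer.capture('wrist')
  V=w['img'].max(2)
  M=(V<60).astype(np.uint8);M[300:]=0;M[:, :200]=0;M[:,440:]=0
  n,l,st,ce=cv2.connectedComponentsWithStats(cv2.morphologyEx(M,cv2.MORPH_OPEN,np.ones((5,5))))
  for i in range(1,n):
    if st[i,4]>1500:
      (u,v),r=cv2.minEnclosingCircle(np.argwhere(l==i)[:,::-1].astype(np.float32));print(st[i],(u,v),r)
  for q in('cap','gate','gate_knob'):
    for d in viewer.find_in(q,w)[:1]: print(q,np.round(d['rect'],1),round(d['confidence'],2))
import pickle;pickle.dump({k:w[k] for k in('img','camera_matrix','R','t')},open('w6.pkl','wb'))
# fit circle disc of cap: project full cap silhouette, match rect
D=max(range(1,n),key=lambda i:st[i,4]*(abs(ce[i][0]-320)<120))
L,T,W_,H=st[D,:4]
best=None
a=np.linspace(0,2*np.pi,60)
def rect(x,y):
  p=np.array([proj(w,(x+.0295*np.cos(t),y+.0295*np.sin(t),z)) for t in a for z in(.156,.191)]);return p[:,0].min(),p[:,0].max(),p[:,1].max()
from scipy.optimize import least_squares
f=lambda x:np.array([ (rect(*x)[0]+rect(*x)[1])/2-(L+W_/2-.5), rect(*x)[2]-(T+H)])
s=least_squares(f,[.645,.065],diff_step=1e-3);print('cap',s.x,s.fun,'width px',W_,rect(*s.x)[1]-rect(*s.x)[0])
E
python3 cap.py
```

```text
{'position': array([0.6325, 0.0655, 0.2799]), 'width': np.float64(1.0001), 'force': array([ 0.5881,  0.7911, -0.0792]), 'joint_pos': array([-3.3100e-02,  3.0580e-01,  1.3185e+00,  4.0000e-04,  1.5201e+00,
        1.6178e+00]), 'time_s': np.float64(20.4)}
[ 274  144   85   85 5524] (315.4347229003906, 187.1765594482422) 44.719932556152344
cap [277.6 142.9 358.  233.9] 0.8
gate [236.1 196.4 283.1 257.5] 0.83
gate_knob [234.2 193.  354.8 258.5] 0.64
cap [0.64550751 0.0646781 ] [6.13908924e-12 6.48867626e-11] width px 85 84.33728949382476
```

Call:
arm_command([
  [[13,0,30,0,0,0,1],[13,0,70,0,0,0,1],[13,0,105,0,0,0,1],[13,0,120,0,0,0,1],[13,0,127,0,0,0,1],[13,0,127,0,0,0,1],[13,0,127,0,0,0,1]],
])

```text
time_s: 21.3
position: [0.6479, 0.0641, 0.1566]
eef_rot: [-0.0, 0.999, -0.04, 0.002]
force: [0.9, 0.2, 0.8]
width: 1.0
gripper_force: 0.0
```

Run:
```python
from h import *
o=bot.get_obs();print(o['position'],o['force']);move((.6455,.0647,.153),np.radians(-4.6))
```

```text
[0.64793749 0.06414366 0.15663634] [0.92067355 0.23302359 0.79397112]
shift [-2.5 -0.4  3.6] turn [-0.    -0.004  0.   ] yaw now -4.6
```

Call:
arm_command([
  [[0,0,1,0,0,0,0.4],[0,0,1,0,0,0,0.2],[0,0,1,0,0,0,-1],[0,0,1,0,0,0,-1],[0,0,1,0,0,0,-1]],
], force=75)

```text
time_s: 21.8
position: [0.6474, 0.0637, 0.1548]
eef_rot: [0.0, 0.999, -0.04, 0.001]
force: [0.6, -1.4, 5.1]
width: 0.677
gripper_force: 78.7
```

Run:
```python
from h import *
o=bot.get_obs();print({k:np.round(o[k],4) for k in('position','width','force','moment','gripper_force')})
```

```text
{'position': array([0.6474, 0.0637, 0.1548]), 'width': np.float64(0.6768), 'force': array([ 0.6056, -1.3784,  5.1429]), 'moment': array([-0.1757,  0.0522,  0.0179]), 'gripper_force': np.float64(78.7188)}
```

Call:
arm_command([
  [[0,0,2,0,0,0,-1],[0,0,4,0,0,0,-1],[0,0,6,0,0,0,-1],[0,0,8,0,0,0,-1],[0,0,8,0,0,0,-1]],
])

```text
time_s: 22.3
position: [0.6476, 0.0636, 0.149]
eef_rot: [0.0, 0.999, -0.04, 0.002]
force: [-4.3, -1.8, 14.2]
width: 0.677
gripper_force: 79.7
```

Call:
arm_command([
  [[0,0,3,0,0,0,-1],[0,0,3,0,0,0,-1],[0,0,3,0,0,-0.08,-1],[0,-0.4,3,0,0,-0.18,-1],[0,-0.6,3,0,0,-0.28,-1],[-0.2,-0.8,3,0,0,-0.38,-1],[-0.3,-1,3,0,0,-0.48,-1],[-0.4,-1.2,3,0,0,-0.58,-1]],
])

```text
time_s: 23.1
position: [0.6492, 0.0654, 0.1489]
eef_rot: [0.001, 0.968, 0.249, 0.004]
force: [-4.5, -0.2, 21.3]
width: 0.677
gripper_force: 80.3
```

```bash
cat > st.py <<'E'
from h import *
o=bot.get_obs();print({k:np.round(o[k],4) for k in('position','width','force','moment','gripper_force','joint_pos','time_s')});move(o['position'],0,o)
E
python3 st.py
```

```text
{'position': array([0.6492, 0.0654, 0.1489]), 'width': np.float64(0.6767), 'force': array([-4.4708, -0.1712, 21.3477]), 'moment': array([ 0.1193,  0.8637, -0.2063]), 'gripper_force': np.float64(80.2641), 'joint_pos': array([-3.2300e-02,  4.3320e-01,  1.4225e+00,  6.0000e-04,  1.2773e+00,
        1.0350e+00]), 'time_s': np.float64(23.1)}
shift [0. 0. 0.] turn [ 0.002 -0.008  0.503] yaw now 28.8
```

Call:
arm_command([
  [[0,0,0,0,0,-0.1,-1],[-0.2,0,0,0,0,-0.2,-1],[-0.4,-0.2,0,0,0,-0.3,-1],[-0.5,-0.3,0,0,0,-0.4,-1],[-0.5,-0.3,0,0,0,-0.5,-1],[-0.5,-0.3,0,0,0,-0.5,-1]],
])

```text
time_s: 23.7
position: [0.6483, 0.0662, 0.1489]
eef_rot: [0.001, 0.877, 0.48, 0.004]
force: [-5.0, 1.6, 22.6]
width: 0.672
gripper_force: 80.5
```

```bash
python3 st.py
```

```text
{'position': array([0.6483, 0.0662, 0.1489]), 'width': np.float64(0.6717), 'force': array([-5.036 ,  1.6499, 22.5553]), 'moment': array([0.2279, 1.007 , 0.112 ]), 'gripper_force': np.float64(80.5071), 'joint_pos': array([-0.0316,  0.4321,  1.4242,  0.0017,  1.2776,  0.5369]), 'time_s': np.float64(23.7)}
shift [0. 0. 0.] turn [ 0.003 -0.008  1.002] yaw now 57.4
```

Call:
arm_command([
  [[0,0,0,0,0,-0.05,-1],[0,0,0,0,0,-0.1,-1],[0,0,0,0,0,-0.15,-1],[0,0,0,0,0,-0.15,-1]],
])

```text
time_s: 24.1
position: [0.6479, 0.0663, 0.1489]
eef_rot: [0.001, 0.839, 0.544, 0.003]
force: [-6.7, 2.5, 22.5]
width: 0.677
gripper_force: 80.5
```

```bash
python3 st.py
```

```text
{'position': array([0.6479, 0.0663, 0.1489]), 'width': np.float64(0.6767), 'force': array([-6.7129,  2.5064, 22.4573]), 'moment': array([ 0.3063,  1.1545, -0.056 ]), 'gripper_force': np.float64(80.4969), 'joint_pos': array([-0.0316,  0.4319,  1.4245,  0.0019,  1.2783,  0.3881]), 'time_s': np.float64(24.1)}
shift [0. 0. 0.] turn [ 0.003 -0.007  1.151] yaw now 65.9
```

Total 70.5°, no stop yet. Continuing in small steps.

Call:
arm_command([
  [[0,0,0,0,0,-0.05,-1],[0,0,0,0,0,-0.1,-1],[0,0,0,0,0,-0.15,-1],[0,0,0,0,0,-0.15,-1]],
])

```text
time_s: 24.5
position: [0.6478, 0.0662, 0.1489]
eef_rot: [0.001, 0.796, 0.605, 0.003]
force: [-7.1, 1.5, 22.8]
width: 0.679
gripper_force: 80.5
```

```bash
python3 st.py
```

```text
{'position': array([0.6478, 0.0662, 0.1489]), 'width': np.float64(0.6789), 'force': array([-7.059 ,  1.5111, 22.7623]), 'moment': array([ 0.2573,  1.2049, -0.0237]), 'gripper_force': np.float64(80.5259), 'joint_pos': array([-0.0316,  0.4319,  1.4245,  0.0016,  1.2786,  0.2381]), 'time_s': np.float64(24.5)}
shift [0. 0. 0.] turn [ 0.003 -0.007  1.301] yaw now 74.5
```

Call:
arm_command([
  [[0,0,0,0,0,-0.05,-1],[0,0,0,0,0,-0.1,-1],[0,0,0,0,0,-0.1,-1]],
])

```text
time_s: 24.8
position: [0.6481, 0.0662, 0.1489]
eef_rot: [0.002, 0.765, 0.644, 0.003]
force: [-5.5, 1.7, 21.3]
width: 0.679
gripper_force: 80.3
```

```bash
python3 st.py
```

```text
{'position': array([0.6481, 0.0662, 0.1489]), 'width': np.float64(0.6795), 'force': array([-5.4892,  1.7229, 21.3237]), 'moment': array([ 0.2555,  1.1624, -0.227 ]), 'gripper_force': np.float64(80.3329), 'joint_pos': array([-0.0318,  0.432 ,  1.4244,  0.0018,  1.278 ,  0.1388]), 'time_s': np.float64(24.8)}
shift [0. 0. 0.] turn [ 0.004 -0.007  1.4  ] yaw now 80.2
```

Call:
arm_command([
  [[0,0,0,0,0,-0.04,-1],[0,0,0,0,0,-0.08,-1],[0,0,0,0,0,-0.08,-1]],
])

```text
time_s: 25.1
position: [0.6469, 0.0658, 0.1489]
eef_rot: [0.001, 0.74, 0.673, 0.002]
force: [-9.4, -0.2, 23.8]
width: 0.674
gripper_force: 80.1
```

```bash
python3 st.py
```

```text
{'position': array([0.6469, 0.0658, 0.1489]), 'width': np.float64(0.674), 'force': array([-9.3645, -0.1677, 23.7646]), 'moment': array([ 0.1203,  1.7596, -1.2038]), 'gripper_force': np.float64(80.1391), 'joint_pos': array([-0.0324,  0.4315,  1.4251,  0.0018,  1.2809,  0.0615]), 'time_s': np.float64(25.1)}
shift [0. 0. 0.] turn [ 0.002 -0.005  1.476] yaw now 84.6
```

Call:
arm_command([
  [[0,0,0,0,0,0.08,-1],[0,0,0,0,0,0.19,-1],[0,0,-3,0,0,0.19,-1],[0,0,-6,0,0,0.19,-1],[0,0,-9,0,0,0.19,-1],[0,0,-12,0,0,0.19,-1],[0,0,-14,0,0,0.19,-1],[0,0,-14,0,0,0.19,-1]],
])

```text
time_s: 25.9
position: [0.6458, 0.0654, 0.1565]
eef_rot: [0.0, 0.799, 0.601, 0.0]
force: [1.7, -0.5, 3.7]
width: 0.677
gripper_force: 80.0
```

```bash
python3 st.py
```

```text
{'position': array([0.6458, 0.0654, 0.1565]), 'width': np.float64(0.6769), 'force': array([ 1.7463, -0.5314,  3.6988]), 'moment': array([-0.0318, -0.2669, -0.0271]), 'gripper_force': np.float64(80.0444), 'joint_pos': array([-3.2400e-02,  4.2400e-01,  1.4190e+00,  3.0000e-04,  1.2978e+00,
        2.4860e-01]), 'time_s': np.float64(25.9)}
shift [0. 0. 0.] turn [ 0.00e+00 -1.00e-03  1.29e+00] yaw now 73.9
```

Call:
arm_command([
  [[0,0,-3,0,0,0,-1],[0,0,-6,0,0,0,-1],[0,0,-9,0,0,0,-1],[0,0,-12,0,0,0,-1],[0,0,-12,0,0,0,-1]],
])

```text
time_s: 26.4
position: [0.6455, 0.0653, 0.1685]
eef_rot: [-0.0, 0.799, 0.601, -0.0]
force: [-0.6, -0.6, -0.6]
width: 0.676
gripper_force: 79.9
```

```bash
python3 st.py
```

```text
{'position': array([0.6455, 0.0653, 0.1685]), 'width': np.float64(0.6762), 'force': array([-0.5575, -0.5753, -0.5953]), 'moment': array([ 0.0193, -0.0275,  0.013 ]), 'gripper_force': np.float64(79.9362), 'joint_pos': array([-0.0324,  0.4124,  1.4089, -0.    ,  1.3203,  0.2486]), 'time_s': np.float64(26.4)}
shift [0. 0. 0.] turn [-0.    0.    1.29] yaw now 73.9
```

Call:
arm_command([
  [[0,0,-25,0,0,0,-1],[0,0,-50,0,0,0,-1],[-5,-10,-70,0,0,0,-1],[-21,-40,-70,0,0,0,-1],[-40,-75,-70,0,0,0,-1],[-59,-110,-70,0,0,0,-1],[-77,-145,-70,0,0,0,-1],[-93,-174,-70,0,0,0,-1]],
])

```text
time_s: 27.2
position: [0.4502, 0.0241, 0.2379]
eef_rot: [-0.0, 0.799, 0.601, -0.0]
force: [-0.1, -0.8, -0.1]
width: 0.675
gripper_force: 80.3
```

Call:
arm_command([
  [[0,0,30,0,0,0,-1],[0,0,70,0,0,0,-1],[0,0,105,0,0,0,-1],[0,0,130,0,0,0,-1],[0,0,145,0,0,0,-1],[0,0,152,0,0,0,-1],[0,0,152,0,0,0,-1],[0,0,152,0,0,0,-1]],
])

```text
time_s: 28.0
position: [0.4534, 0.0241, 0.0871]
eef_rot: [0.001, 0.799, 0.601, 0.001]
force: [-0.1, 0.6, -0.6]
width: 0.679
gripper_force: 80.3
```

```bash
python3 st.py
python3 - <<'E'
from h import *
t=viewer.capture('top');s=viewer.capture('scene')
for n,c in(('t',t),('s',s)):
  for q in('block','jar','cap'):
    for d in viewer.find_in(q,c)[:1]: print(n,q,np.round(d['rect'],1),round(d['confidence'],2))
print('proj block top ctr scene',proj(s,(.452,.024,.079)),'jar',proj(s,(.6455,.065,.066)))
E
```

```text
{'position': array([0.4534, 0.0241, 0.0871]), 'width': np.float64(0.6788), 'force': array([-0.0634,  0.6343, -0.6461]), 'moment': array([ 0.0184, -0.0362,  0.0179]), 'gripper_force': np.float64(80.3473), 'joint_pos': array([-0.1379,  0.1303,  1.9626,  0.    ,  1.0471,  0.143 ]), 'time_s': np.float64(28.0)}
shift [0. 0. 0.] turn [ 1.00e-03 -1.00e-03  1.29e+00] yaw now 73.9
t block [358.6 234.3 428.  295.4] 0.57
t jar [359.4 145.4 394.3 182.4] 0.88
t cap [387.9 253.  394.5 271. ] 0.49
s block [381.3 204.7 445.8 243.9] 0.68
s jar [302.4 155.4 343.3 203.8] 0.82
s cap [403.9 191.2 428.  218.6] 0.89
proj block top ctr scene [416.31912241 216.00903711] jar [323.12473641 208.7998458 ]
```

Lowering onto the block until contact shows.

Call:
arm_command([
  [[0,0,3,0,0,0,-1],[0,0,5,0,0,0,-1],[0,0,7,0,0,0,-1],[0,0,7,0,0,0,-1]],
])

```text
time_s: 28.8
position: [0.4524, 0.0242, 0.079]
eef_rot: [-0.0, 0.799, 0.601, -0.0]
force: [1.8, -0.2, -1.0]
width: 0.678
gripper_force: 80.3
```

Call:
arm_command([
  [[0,0,1,0,0,0,-1],[0,0,2,0,0,0,-1],[0,0,2,0,0,0,-1]],
])

```text
time_s: 29.1
position: [0.4525, 0.0242, 0.0787]
eef_rot: [-0.0, 0.799, 0.601, -0.0]
force: [-5.2, -0.5, 11.4]
width: 0.677
gripper_force: 81.7
```

Call:
arm_command([
  [[0,0,-1.5,0,0,0,-1],[0,0,-1.5,0,0,0,0.45],[0,0,-1.5,0,0,0,0.7],[0,0,-1.5,0,0,0,1],[0,0,-1.5,0,0,0,1],[0,0,-30,0,0,0,1],[0,0,-75,0,0,0,1],[0,0,-120,0,0,0,1]],
], force=30)

```text
time_s: 29.9
position: [0.4515, 0.0243, 0.1977]
eef_rot: [-0.001, 0.799, 0.601, -0.001]
force: [0.5, 0.4, 0.1]
width: 0.999
gripper_force: 0.0
```

Call:
arm_command([
  [[0,0,-40,0,0,0,1],[0,0,-80,0,0,0,1],[0,0,-100,0,0,0,1],[0,0,-100,0,0,0,1],[0,0,-100,0,0,0,1]],
])

```text
time_s: 30.4
position: [0.4524, 0.0242, 0.2969]
eef_rot: [-0.0, 0.799, 0.601, -0.0]
force: [0.1, 0.2, -0.1]
width: 1.002
gripper_force: 0.0
```

```bash
python3 st.py
python3 - <<'E'
from h import *
cs={n:viewer.capture(n) for n in('scene','wrist')}
for n,c in cs.items():
  for q in('cap','block','jar','gate','pliers'):
    for d in viewer.find_in(q,c)[:1]: print(n,q,np.round(d['rect'],1),round(d['confidence'],2))
w,s=cs['wrist'],cs['scene']
def capr(c,x,y,z):
  p=np.array([proj(c,(x+.0295*np.cos(t),y+.0295*np.sin(t),z+h)) for t in np.linspace(0,6.28,40) for h in(0,.035)]);return np.r_[p.min(0),p.max(0)].round(1)
print('exp cap scene',capr(s,.4525,.0242,.079),'wrist',capr(w,.4525,.0242,.079))
# expected shut knob and jar in scene
cz,sz=np.cos(np.radians(-4.6)),np.sin(np.radians(-4.6))
W=lambda X,Y,Z:np.array([.644+cz*X-sz*Y,.0655+sz*X+cz*Y,.06+Z])
for g in(0,.08):print('knob g',g,proj(s,W(-.065,.064+g,.058)),proj(s,W(-.065,.064+g,.09)))
print('jar top/bottom',proj(s,W(0,0,.118)),proj(s,W(0,0,.006)))
g=cv2.cvtColor(s['img'],cv2.COLOR_RGB2GRAY)
kt=proj(s,W(-.065,.064,.076)).round().astype(int);print(kt,g[kt[1]-6:kt[1]+7:3,kt[0]-8:kt[0]+9].tolist())
E
```

```text
{'position': array([0.4524, 0.0242, 0.2969]), 'width': np.float64(1.0023), 'force': array([ 0.137 ,  0.2132, -0.1199]), 'moment': array([-0.039 ,  0.0489,  0.0338]), 'gripper_force': np.float64(0.0), 'joint_pos': array([-0.1379, -0.1072,  1.7346,  0.    ,  1.5143,  0.1431]), 'time_s': np.float64(30.4)}
shift [0. 0. 0.] turn [-0.    0.    1.29] yaw now 73.9
scene cap [401.6 195.5 431.5 223.9] 0.74
scene block [381.5 200.4 445.5 243.7] 0.81
scene jar [303.4 155.1 345.4 204.8] 0.73
scene gate [317.5 190.9 353.4 221.8] 0.74
scene pliers [362.3 237.8 430.5 265.6] 0.73
wrist cap [290.2 144.5 348.5 211.6] 0.86
wrist block [247.   83.4 385.4 239.1] 0.79
wrist jar [465.1  27.4 592.1 121.9] 0.71
wrist gate [415.7   0.7 469.1 127.6] 0.57
wrist pliers [204.5  19.1 350.2  81.2] 0.98
exp cap scene [401.3 194.2 432.5 222.6] wrist [287.9 140.4 348.8 205.2]
knob g 0 [331.93701596 204.57430528] [331.97882802 189.27626056]
knob g 0.08 [306.9770919 219.8954238] [306.64120961 203.81573563]
jar top/bottom [323.35915608 159.31761475] [323.61112431 209.03763206]
[332 196] [[206, 206, 208, 208, 196, 149, 93, 60, 53, 50, 55, 69, 95, 119, 128, 125, 119], [204, 205, 207, 209, 192, 135, 71, 45, 46, 47, 45, 51, 77, 112, 127, 123, 117], [205, 205, 207, 201, 170, 111, 60, 44, 46, 46, 44, 45, 70, 108, 125, 119, 107], [178, 194, 204, 199, 167, 109, 57, 45, 45, 45, 45, 46, 69, 97, 100, 86, 74], [149, 141, 134, 149, 158, 119, 64, 45, 43, 46, 42, 44, 59, 76, 78, 73, 73]]
```

```bash
python3 -c "
from h import *
print(close_job())"
```

```text
the job is handed in; nothing more can be done
None
```

The job is handed in at about 30 s: the jar stands in the shut stand and the cap lies right way up on the soldering block. The final camera checks had the jar, knob and cap where expected. I did not re-measure where the other loose things lie; no verdict came back.

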